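# Seat the weld tab under the jig lip and hold it home

### The job

Pick up the weld tab (the small steel plate with the square-tube stub standing on it) by its stub and lay it flat and square in the open part of the jig's pocket, with the end farther from the stub towards the overhanging lip. Then, keeping it flat, slide it in under the lip against the sprung plunger until it is fully home against the stop. Finish while still holding it by the stub and pressing it home, as if for tack welding: do not let go at the end, and leave the other things on the table where they lie.

Things in the scene. Friction and masses are not known exactly. Their poses are not given: they have to be found in the camera images.
- tab: Weld tab, bare steel, about 0.36 kg, loose: plate 100 long (x) x 50 wide (y) x 8 thick with one round hole, and a square-tube stub 30 x 30, 45 high, standing on it, square to its edges. Origin: centre of the plate's underside; x runs along the plate to the plain (hole) end, z up. The stub's axis is 20 mm from the origin on the -x side; its top 53 above the underside.
- tab_stub (a point): Middle of the stub's open top, 53 mm above the plate's underside, 20 mm behind the plate's centre; axes as tab.
- tab_nose (a point): Middle of the lower edge of the tab's plain end (the end that goes under the lip), 50 mm ahead of the plate's centre; axes as tab.
- jig: Steel weld jig fixed to the table, 174 x 84, a pocket between two rails. Origin: underside, below the middle of the pocket's open part; x is the slide direction, towards the lip; z up. Pocket floor 8 mm above the table; pocket 53 wide between the rails, which stand 11 above the floor, their upper 5 mm bevelled to a mouth 61 wide. A tab laid mid-way in the open part slides 28 mm to be home.
- jig_nest (a point): Middle of the open part of the pocket, on its floor (8 mm above jig); axes as jig. The open part is 112 long (x from -56 to +56 here), closed at the near end by a wall 8 high, and ends at the far end where the lip begins. Lay the tab's centre here. The tab slides on it with a friction coefficient of about 0.3.
- jig_stop (a point): Middle of the foot of the solid stop under the lip, on the pocket floor, 78 mm along x from jig_nest; axes as jig. The tab's nose meets it when home.
- jig_lip (a point): Middle of the upper front edge of the lip, a steel plate 6 thick across the jig's whole width, 56 mm along x from jig_nest; axes as jig. Its underside is 11 mm above the pocket floor (3 above a seated tab), its top 25 above the table. Under it the pocket runs on 22 mm to the stop.
- plunger (a joint): Spring plunger in the jig, a brass block 28 wide under the lip, ahead of the stop; its rod with a nut sticks out behind the jig. 0 m = out (its face 8 mm before the stop), 0.008 m = pressed flush with the stop (home). It pushes back with 3 N at first and 7 N at home, and pushes the tab out again when let go; beyond home the stop is rigid.
- link: Bystander: flat steel plate 120 x 50 x 8 with three holes and no stub; origin at the centre of its underside, x along it.
- bushing_a: Bystander: upright steel tube 38 across, 45 high; origin at the centre of its underside.
- bushing_b: Bystander: another such tube.
- mallet: Bystander: mallet lying beyond the jig, handle to its -x; origin on the table below its middle.
There are look-alikes about, which are no part of the job. Leave any turquoise look-alike of the jig alone.

How it is judged:
On the way:
1. the tab lies flat and square in the open part of the pocket, its plain end towards the lip and not yet more than 6 mm under it (z of tab_nose in the frame of jig_stop between -0.002 and 0.0025 m and angle between tab's own z axis and vertical below 0.06 rad and angle between the x axis of tab and the x axis of jig, either way round below 0.07 rad and y of tab_nose in the frame of jig_stop between -0.0035 and 0.0035 m and x of tab_nose in the frame of jig_stop between -0.04 and -0.016 m), for 0.2 s.
At the end, for the whole second after the job is handed in: The tab lies flat (within 2.5 mm of the pocket floor, tilt under 0.06 rad) and square (0.07 rad, 3.5 mm sideways) with its plain end within 2.5 mm of the stop under the lip, the plunger pressed in more than 6 of its 8 mm, the tab at rest, and the fingers still bearing on it with more than 3 N (z of tab_nose in the frame of jig_stop between -0.002 and 0.0025 m and angle between tab's own z axis and vertical below 0.06 rad and angle between the x axis of tab and the x axis of jig, either way round below 0.07 rad and y of tab_nose in the frame of jig_stop between -0.0035 and 0.0035 m and x of tab_nose in the frame of jig_stop above -0.0025 m and value of joint plunger above 0.006 m and contact force between the fingers and tab above 3 N and linear speed of tab below 0.01 m/s); the arm keeps its last pose, push and grip.
It fails at once if the three-hole plate was moved by more than 30 mm (distance of link from where it was at the start of the episode above 0.03 m).
It fails at once if the first tube was moved by more than 30 mm (distance of bushing_a from where it was at the start of the episode above 0.03 m).
It fails at once if the second tube was moved by more than 30 mm (distance of bushing_b from where it was at the start of the episode above 0.03 m).
It fails at once if the mallet was moved by more than 30 mm (distance of mallet from where it was at the start of the episode above 0.03 m).
It also fails if it takes over 40 s, if anything falls off the work surface, if the arm or the gripper's body presses on something with over 40 N, if the wrist force passes 120 N, or if a joint passes its speed limit or range.

### The arm

A 6-joint arm with a two-finger parallel gripper is mounted at the origin on the work surface. World frame = base frame: x ahead of the robot, y to its left, z up, the work surface at z = 0. Lengths are in m, angles in rad, forces in N, time in s.
With the tool pointing down it reaches from about 0.275 to 0.825 m from the base axis. Payload 5.2 kg.
Tool frame: the origin (TCP) lies midway between the tips of the shut fingers; the grasp point (between the pads) lies 19 mm behind it (env.grasp_offset is the z of the grasp point in the tool frame, in m); z points along the fingers, y is the line along which they close (so a half turn about z gives the same grasp; the last joint's range is limited). The gripper opens to 93 mm and grips with 3 to 60 N. Pads are 15 mm wide; open, the fingers measure 128 mm over their backs; the gripper's body (75 mm by 188 mm) begins 65 mm behind the grasp point.
Start: joints at [0.935, 0.259, 1.535, -0, 1.348, -0.203], TCP at [0.231, 0.499, 0.219] pointing down, gripper open.
Joint ranges: [-3.14, 3.14], [-0.91, 2.08], [0.19, 2.58], [-1.22, 4.36], [0.22, 2.71], [-3.12, 3.12]. Speed limits (rad/s): [2.57, 2.57, 3.14, 3.14, 3.14, 3.14].

### API

Orientations are given as a rotation vector (axis times angle).
In Python, from station import env, cams gives the robot as it stands.
- The arm moves only by the shell command python3 -m inch 'ROWS' [FORCE]. ROWS is a JSON object of lists of equal length, an entry for each row: "fingers": the opening, from 0 (shut) to 1 (fully open); "delta_pos": the shift along the world's x, y, z in mm, a list of three; "roll": the turn about the world's z in degrees. In form: {"fingers": [fingers, ...], "delta_pos": [[x, y, z], ...], "roll": [roll, ...]}. A call has 1 to 5 rows; each row is the pose to reach, as a shift and turn from the pose commanded when the call began; what a row does not reach only later rows make up. A row lasts 1/10 s, in which the tool goes at most 50 mm and 8.59 degrees, less where a joint would pass 70% of its speed; a pose out of reach is approached as far as the arm can. A call with a gripper value outside its range is refused whole. The fingers move at their own pace and stop on an object; FORCE is the grip in N (left out, the last holds). Time passes only in rows, so rows that repeat a pose let the fingers close. It gives the time, the measured TCP pose, the force, the opening and the grip force at its end, in the units of the state.
- env.observe(): the state, without advancing time (a new reading comes with each control period).
- cams.capture(name): name is "side" or "top" or "wrist"; returns a dict with "frame" (400x640x3 uint8, blue, green, red), "intrinsics" (3x3 intrinsics, pixels), "R" (3x3) and "t" (3): a world point X has camera coordinates R X + t. Camera axes: x right, y down, z forward; pixel columns grow to the right and rows downward; lengths in m; the calibration is good to about 2 mm. A picture is of the moment at which its call begins. There is no depth.
- env.close_job(): hands the job in; it is judged then, once.
The state is a dict: "t": time; "joints": joint angles; "dq": joint speeds; "joint_torque": joint torques, N m; "ee_pos": TCP position; "orientation": TCP orientation; "ft_force": force on the tool from outside, world axes, zero at the start; "ft_torque": the same for the moment, N m; "grip_width": opening from 0.0 (shut) to 1.0 (fully open); "gripper_force": force on a finger pad.
Only numpy, scipy, OpenCV 4.12 (cv2) and the standard library are available. Lean on these libraries where they do the work, as an engineer would, in place of code of your own. Each camera call takes 0.05 s, during which the arm holds its last target. There are 200 camera calls.

## Working session

There is one attempt and no reset: what is moved stays moved. The work goes in short steps, Python scripts to look and compute and a shell command to move; the robot and the scene stay as the last step left them, time stands still between calls to the robot, and variables do not carry over. Pictures are saved under pics/ and viewed, at most 10 in all, crops included, and the job is handed in when it is done.

```bash
mkdir -p pics; ls; python3 - <<'E'
from station import env,cams
import cv2,numpy as np
for n in ["top","side"]:
    c=cams.capture(n); cv2.imwrite(f"pics/{n}0.png",c["frame"]); np.savez(f"pics/{n}0.npz",**c)
    print(n,c["intrinsics"],c["R"],c["t"])
print(env.grasp_offset,env.observe())
E
```

```text
pics
top [[508.48394838   0.         320.10081687]
 [  0.         508.48394838 195.97508183]
 [  0.           0.           1.        ]] [[ 0.02607495 -0.99955605 -0.01441531]
 [-0.99852291 -0.02535498 -0.04805341]
 [ 0.04766657  0.01564701 -0.99874074]] [0.06572129 0.49412949 1.31033403]
side [[504.3045385    0.         317.40612613]
 [  0.         504.3045385  201.50838564]
 [  0.           0.           1.        ]] [[ 0.95179834 -0.3064122  -0.01383758]
 [-0.18200096 -0.52787944 -0.82958963]
 [ 0.24689181  0.79212048 -0.55820209]] [-0.43428001  0.20235789  1.18956984]
-0.0188 {'t': 0.1, 'joints': array([ 9.35213055e-01,  2.59266401e-01,  1.53596789e+00, -6.25100462e-06,
        1.34800609e+00, -2.02799575e-01]), 'dq': array([ 7.60610549e-06, -1.09767873e-03, -3.34155646e-03, -7.53141173e-04,
       -3.76060539e-05, -9.06870193e-04]), 'joint_torque': array([ 2.52299040e-03, -4.38208473e+01, -2.84643245e+01,  7.22906110e-02,
        3.62694205e-02, -7.47433296e-05]), 'ee_pos': array([0.23035124, 0.49889464, 0.21790515]), 'orientation': array([-6.74376892e-01, -3.06767601e+00,  2.36755311e-03]), 'ft_force': array([0.27755294, 0.43933268, 0.17214092]), 'ft_torque': array([-0.00076421, -0.02743416,  0.04854685]), 'gripper_force': 0.0, 'grip_width': 1.0015786942441074}
```

View pics/top0.png

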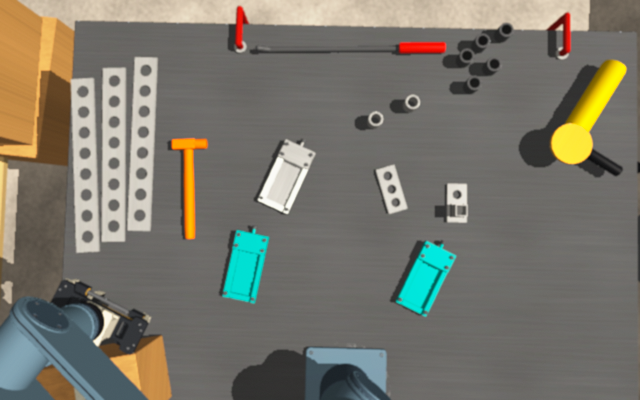

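View pics/side0.png

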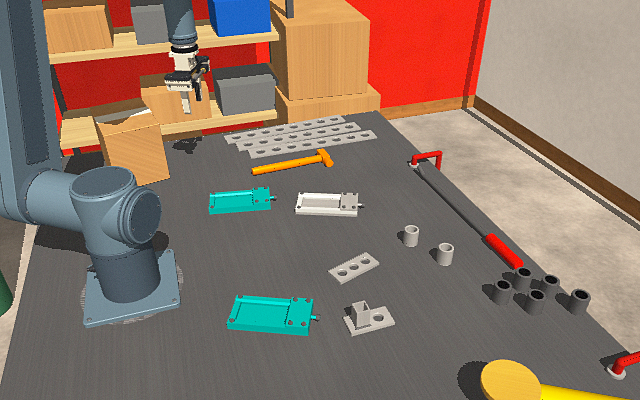

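The top view shows the grey jig at about (287,176), with its lip end at the top right. The tab is at (457,203) with the stub in its lower half and the hole end up. The side view agrees: jig at (328,204), tab at (370,317). Next I'll measure both from the top view.

```bash
cat > h.py <<'E'
import numpy as np,cv2
def ray(c,uv,z):
    "pixels (N,2) -> world points on plane z"
    R,t=c["R"],c["t"]; C=-R.T@t
    uv=np.atleast_2d(np.asarray(uv,float)); d=np.c_[uv,np.ones(len(uv))]@np.linalg.inv(c["intrinsics"]).T@R
    return C+d*((z-C[2])/d[:,2])[:,None]
def proj(c,X):
    p=(np.atleast_2d(X)@c["R"].T+c["t"])@c["intrinsics"].T
    return p[:,:2]/p[:,2:]
E
python3 - <<'E'
from h import *
c=dict(np.load("pics/top0.npz")); print("C",-c["R"].T@c["t"])
g=cv2.cvtColor(c["frame"],cv2.COLOR_BGR2HSV)
m=((g[...,2]>130)&(g[...,1]<60)).astype(np.uint8)
for nm,(x0,y0,x1,y1),z in [("jig",(250,125,325,220),.019),("tab",(435,170,480,235),.008)]:
    k=np.zeros_like(m); k[y0:y1,x0:x1]=m[y0:y1,x0:x1]
    k=cv2.morphologyEx(k,cv2.MORPH_OPEN,np.ones((3,3)))
    cs,_=cv2.findContours(k,cv2.RETR_EXTERNAL,cv2.CHAIN_APPROX_NONE); q=max(cs,key=cv2.contourArea)
    r=cv2.minAreaRect(q); b=cv2.boxPoints(r); P=ray(c,b,z); print(nm,r); print(b.round(1)); print(P.round(4)); print(P.mean(0),np.linalg.norm(P-np.roll(P,1,0),axis=1))
a=c["frame"]; A=cv2.resize(a[130:220,250:325],None,fx=5,fy=5,interpolation=2); B=cv2.resize(a[170:235,435:480],None,fx=6,fy=6,interpolation=2)
o=np.zeros((450,660,3),np.uint8); o[:450,:375]=A; o[:390,380:650]=B; cv2.imwrite("pics/crop1.png",o)
E
```

```text
C [0.4292268  0.05771795 1.33337598]
jig ((287.0633850097656, 175.02926635742188), (34.50245666503906, 71.51927185058594), 24.77513885498047)
[[256.4 200.3]
 [286.4 135.3]
 [317.7 149.8]
 [287.7 214.7]]
[[0.4766 0.243  0.019 ]
 [0.6479 0.1703 0.019 ]
 [0.612  0.0877 0.019 ]
 [0.4413 0.1607 0.019 ]]
[0.54444162 0.16541685 0.019     ] [0.08959822 0.18606208 0.09007707 0.18563919]
tab ((457.5, 202.5), (39.0, 21.0), 90.0)
[[447. 183.]
 [468. 183.]
 [468. 222.]
 [447. 222.]]
[[ 0.5347 -0.251   0.008 ]
 [ 0.536  -0.3054  0.008 ]
 [ 0.4347 -0.3066  0.008 ]
 [ 0.4333 -0.2524  0.008 ]]
[ 0.48467189 -0.27884645  0.008     ] [0.10141658 0.05445304 0.10135889 0.05425411]
```

View pics/crop1.png

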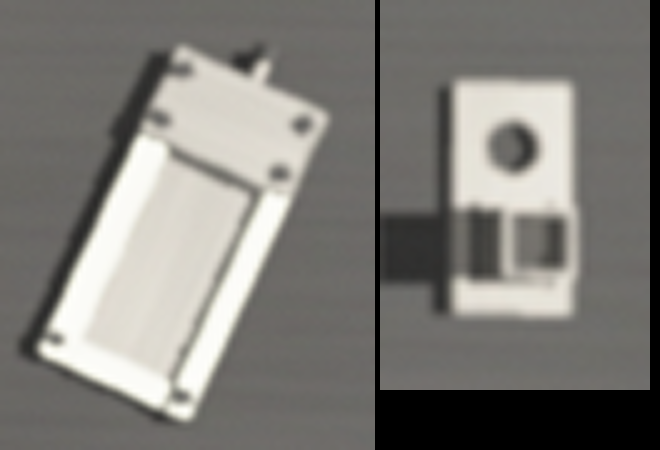

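The crop shows the jig with its lip at the top right and nut at (262,65). The tab's hole end points to +x and its stub is in the lower half, with the top centred near (540,242). The sizes fit: tab 101x54, jig 186x90 counting the nut and edge blur. Moving over the tab now.

```bash
M="python3 -m inch"
python3 -m inch '{"fingers":[1,1,1,1,1],"delta_pos":[[70,-230,0],[70,-230,0],[70,-230,0],[70,-230,0],[70,-230,0]],"roll":[-40,-40,-40,-40,-40]}'
python3 -m inch '{"fingers":[1,1,1,1,1],"delta_pos":[[70,-230,0],[70,-230,0],[70,-230,0],[70,-230,0],[70,-230,0]],"roll":[-24,-24,-24,-24,-24]}'
python3 - <<'E'
from h import *
c=dict(np.load("pics/top0.npz"))
print(ray(c,[(461.7,210.3)],.053))
# edges of tab: subpixel in top view
a=c["frame"][...,1].astype(float)
print(a[178:226,457].astype(int),a[190,440:475].astype(int),a[180:228,450].astype(int))
E
```

```text
t: 0.6
ee_pos: [0.3005, 0.267, 0.2184]
orientation: [1.691, 2.648, -0.001]
ft_force: [0.5, -0.0, -0.4]
grip_width: 0.999
gripper_force: 0.0
t: 1.1
ee_pos: [0.3708, 0.0369, 0.2187]
orientation: [2.199, 2.243, 0.0]
ft_force: [1.6, 0.8, 0.1]
grip_width: 1.0
gripper_force: 0.0
[[ 0.46339733 -0.27817464  0.053     ]]
[106 108 109 108 117 163 207 225 227 227 224 201 143  90  86  96 104 103
  92  81 123 194 226 230 229 230 222 187 147 143 144 145 145 145 145 147
 161 171 166 192 222 228 224 205 161 118 109 111] [110 110 110 106  87  57  83 166 218 224 223 225 224 215 197 176 156 143
 155 186 214 228 230 230 231 229 204 146 112 108 110 110 109 110 111] [110 108 119 167 208 222 223 223 223 224 223 224 225 224 226 227 227 227
 227 227 227 227 224 201 144  86  69  71  71  71  71  70  71  70  69  74
 119 187 220 226 222 203 158 118 108 112 111 108]
```

```bash
python3 -m inch '{"fingers":[1,1,1,1,1],"delta_pos":[[70,-230,0],[70,-230,0],[70,-230,0],[70,-230,0],[70,-230,0]],"roll":[0,0,0,0,0]}'
python3 -m inch '{"fingers":[1,1,1,1,1],"delta_pos":[[23,-85,-40],[23,-85,-40],[23,-85,-40],[23,-85,-40],[23,-85,-40]],"roll":[0,0,0,0,0]}'
python3 - <<'E'
from station import env,cams
from h import *
c=cams.capture("wrist"); cv2.imwrite("pics/w1.png",c["frame"]); np.savez("pics/w1.npz",**c)
print(-c["R"].T@c["t"],c["R"])
E
```

```text
t: 1.6
ee_pos: [0.4408, -0.1935, 0.2183]
orientation: [-2.2, -2.243, 0.0]
ft_force: [0.1, 0.8, 0.1]
grip_width: 0.999
gripper_force: 0.0
t: 2.1
ee_pos: [0.4634, -0.2746, 0.1789]
orientation: [-2.197, -2.245, -0.001]
ft_force: [0.3, 0.0, -0.3]
grip_width: 1.0
gripper_force: 0.0
[ 0.46104713 -0.20393093  0.34442695] [[ 0.99977957  0.02096524  0.00113101]
 [ 0.01996888 -0.96614281  0.25723397]
 [ 0.00648569 -0.25715468 -0.96634849]]
```

View pics/w1.png

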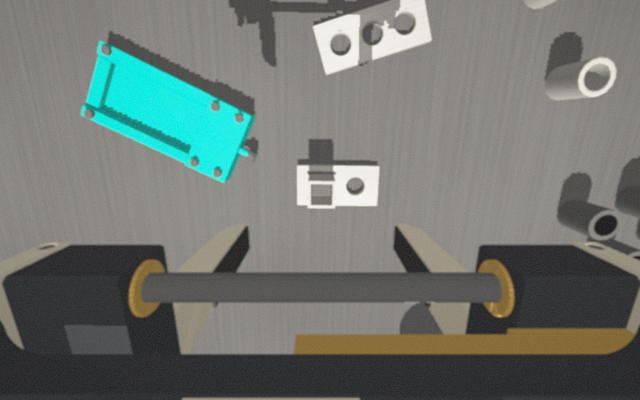

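The wrist view shows the tab at about (338,184) with its stub top near (321,193) and the hole end to the right. It lies beyond the fingertips in view. Measuring from here.

```bash
python3 - <<'E'
from h import *
c=dict(np.load("pics/w1.npz"))
g=cv2.cvtColor(c["frame"],cv2.COLOR_BGR2HSV)
k=np.zeros((400,640),np.uint8); k[150:215,285:390]=((g[...,2]>165)&(g[...,1]<60))[150:215,285:390]
cs,_=cv2.findContours(k,cv2.RETR_EXTERNAL,cv2.CHAIN_APPROX_NONE); q=max(cs,key=cv2.contourArea)
b=cv2.boxPoints(cv2.minAreaRect(q)); P=ray(c,b,.008); print(b.round(1),P.round(4),P.mean(0),np.linalg.norm(P-np.roll(P,1,0),axis=1))
# right part (no stub): its edges, world
r=np.array([p[0] for p in q if p[0][0]>338]); W=ray(c,r,.008)
for lab,s in(("top",r[:,1]<166),("bot",r[:,1]>200),("end",r[:,0]>376)):
    w=W[s]; i=0 if lab!="end" else 1
    print(lab,len(w),np.polyfit(w[:,i],w[:,1-i],1)[0],np.median(w,0))
l=np.array([p[0] for p in q if p[0][0]<300]); print("left",np.median(ray(c,l,.008),0))
v=c["frame"][193,295:350,1]; print(v); print(c["frame"][165:215,321,1])
E
```

```text
[[296. 165.]
 [379. 165.]
 [379. 208.]
 [296. 208.]] [[ 0.432  -0.2546  0.008 ]
 [ 0.5329 -0.2525  0.008 ]
 [ 0.537  -0.3071  0.008 ]
 [ 0.4319 -0.3093  0.008 ]] [ 0.48347847 -0.28084563  0.008     ] [0.05470481 0.10090735 0.05478881 0.10510871]
top 8 0.020801648203685727 [ 0.48855731 -0.25338406  0.008     ]
bot 43 0.05644826380046605 [ 0.51279855 -0.30484678  0.008     ]
end 42 -0.024916945307947743 [ 0.5335609  -0.27671274  0.008     ]
left [ 0.43200475 -0.27944946  0.008     ]
[140 161 216 237 240 239 238 238 239 239 239 239 239 240 235 209 152 136
 141 146 137 146 143 141 147 140 142 147 143 148 145 145 144 144 146 128
 143 191 230 239 241 242 241 242 242 242 242 242 242 242 242 242 239 227
 197]
[121 141 144 142 145 132 109  88  92 103 112 115 115 114 117 151 210 236
 228 184 147 140 144 146 142 145 146 147 142 144 144 128 116 114 116 114
 114 112 115 147 213 237 236 195 149 139 138 141 144 140]
```

```bash
python3 -m inch '{"fingers":[1,1,1,1,1],"delta_pos":[[-1,-3,-40],[-1,-3,-80],[-1,-3,-110],[-1,-3,-125],[-1,-3,-125]],"roll":[0,0,0,0,0]}'
python3 - <<'E'
from station import env,cams
from h import *
c=cams.capture("wrist"); cv2.imwrite("pics/w2.png",c["frame"]); print(env.observe()["ee_pos"])
E
```

```text
t: 2.65
ee_pos: [0.4616, -0.2763, 0.0525]
orientation: [-2.194, -2.244, 0.0]
ft_force: [-0.3, -0.4, -0.3]
grip_width: 1.001
gripper_force: 0.0
[ 0.46257435 -0.27732946  0.0539794 ]
```

View pics/w2.png

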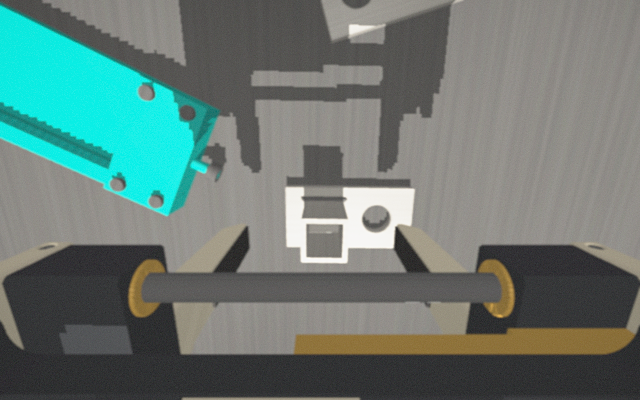

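The wrist view shows the stub top centred near (325,241) between the fingertips at (247,230) and (397,230). I'll check that pixel numerically.

```bash
python3 - <<'E'
from station import env,cams
from h import *
c=cams.capture("wrist"); np.savez("pics/w3.npz",**c); f=c["frame"][...,1]
print(f[241,292:360]); print(f[210:272,325])
p=env.observe()["ee_pos"]; print(p,ray(c,[(325,241)],.053),proj(c,p))
g=cv2.cvtColor(c["frame"],cv2.COLOR_BGR2HSV)
k=np.zeros((400,640),np.uint8); k[180:270,280:420]=((g[...,2]>180)&(g[...,1]<60))[180:270,280:420]
for r,a,b in((205,280,420),(230,280,395)): x=np.flatnonzero(k[r]); print(r,x.min(),x.max(),ray(c,[(x.min(),r),(x.max()+1,r)],.008))
for x in (295,350,390,405): y=np.flatnonzero(k[:,x]); print(x,ray(c,[(x,y.min()),(x,y.max()+1)],.008)[:,:2])
E
```

```text
[245 245 245 245 245 245 245 245 245 244 245 247 230 162 117 120 119 121
 123 117 119 122 120 120 122 120 126 119 126 120 117 119 117 117 119 121
 120 118 118 118 122 116 120 117 122 118 117 118 164 230 247 246 245 245
 246 246 247 246 247 247 247 247 246 247 247 247 246 246]
[116 121 115 122 111 122 188 241 244 243 242 218 169 144 144 148 148 146
 148 169 176 148 120 120 119 121 118 118 120 121 120 117 115 119 117 116
 119 123 117 122 118 115 119 115 140 221 250 248 248 248 210 142 135 140
 140 140 141 142 140 142 142 130]
[ 0.46327001 -0.27814428  0.05492721] [[ 0.46450297 -0.28076238  0.053     ]] [[323.21833549 238.4122521 ]]
205 284 411 [[ 0.4323495  -0.27062267  0.008     ]
 [ 0.53394346 -0.26841083  0.008     ]]
230 285 394 [[ 0.43290267 -0.29183064  0.008     ]
 [ 0.5223658  -0.28989062  0.008     ]]
295 [[ 0.4411106  -0.25417906]
 [ 0.44100371 -0.30579609]]
350 [[ 0.48396894 -0.25404129]
 [ 0.48644975 -0.3048132 ]]
390 [[ 0.51514921 -0.2533605 ]
 [ 0.51958913 -0.3049957 ]]
405 [[ 0.52684385 -0.25310515]
 [ 0.53015636 -0.28625483]]
```

```bash
python3 -m inch '{"fingers":[1,1,1,1,1],"delta_pos":[[0,0,-20],[0,0,-32],[0,0,-36],[0,0,-36],[0,0,-36]],"roll":[0,0,0,0,0]}'
python3 -m inch '{"fingers":[0.3,0.3,0,0,0],"delta_pos":[[0,0,0],[0,0,0],[0,0,0],[0,0,0],[0,0,0]],"roll":[0,0,0,0,0]}' 45
python3 -m inch '{"fingers":[0,0,0,0,0],"delta_pos":[[0,0,0],[0,0,0],[0,0,0],[0,0,0],[0,0,0]],"roll":[0,0,0,0,0]}' 45
```

```text
t: 3.25
ee_pos: [0.4631, -0.279, 0.0184]
orientation: [2.197, 2.244, 0.0]
ft_force: [0.3, 0.4, 0.5]
grip_width: 1.002
gripper_force: 0.0
t: 3.75
ee_pos: [0.4626, -0.2787, 0.0177]
orientation: [2.198, 2.245, 0.0]
ft_force: [0.6, 0.8, -0.3]
grip_width: 0.617
gripper_force: 0.0
t: 4.25
ee_pos: [0.4628, -0.2787, 0.0176]
orientation: [2.198, 2.245, 0.0]
ft_force: [0.6, 0.7, 0.7]
grip_width: 0.321
gripper_force: 45.0
```

```bash
python3 -m inch '{"fingers":[0,0,0,0,0],"delta_pos":[[0,0,15],[0,0,50],[0,0,90],[0,30,130],[0,60,160]],"roll":[0,0,0,0,0]}'
python3 -m inch '{"fingers":[0,0,0,0,0],"delta_pos":[[0,35,0],[0,70,0],[0,105,0],[0,140,0],[0,175,0]],"roll":[-5,-10,-15,-20,-24]}'
python3 -m inch '{"fingers":[0,0,0,0,0],"delta_pos":[[0,35,0],[0,70,0],[0,105,0],[0,130,0],[0,135,0]],"roll":[0,0,0,0,0]}'
python3 -m inch '{"fingers":[0,0],"delta_pos":[[0,0,0],[0,0,0]],"roll":[0,0]}'
python3 - <<'E'
from station import env,cams
from h import *
c=cams.capture("wrist"); cv2.imwrite("pics/w4.png",c["frame"]); np.savez("pics/w4.npz",**c)
c=cams.capture("side"); cv2.imwrite("pics/s4.png",c["frame"]); np.savez("pics/s4.npz",**c)
E
```

```text
t: 4.75
ee_pos: [0.4626, -0.2187, 0.1794]
orientation: [2.2, 2.242, 0.0]
ft_force: [0.8, 0.4, -3.0]
grip_width: 0.32
gripper_force: 45.0
t: 5.25
ee_pos: [0.4617, -0.0421, 0.1771]
orientation: [-2.619, -1.733, 0.002]
ft_force: [-0.0, 0.8, -3.8]
grip_width: 0.322
gripper_force: 45.0
t: 5.75
ee_pos: [0.4614, 0.0938, 0.177]
orientation: [-2.612, -1.742, 0.002]
ft_force: [-0.1, -0.4, -2.8]
grip_width: 0.318
gripper_force: 45.0
t: 5.95
ee_pos: [0.4624, 0.0905, 0.1773]
orientation: [2.617, 1.739, -0.002]
ft_force: [0.8, -0.5, -3.2]
grip_width: 0.322
gripper_force: 45.0
```

View pics/w4.png

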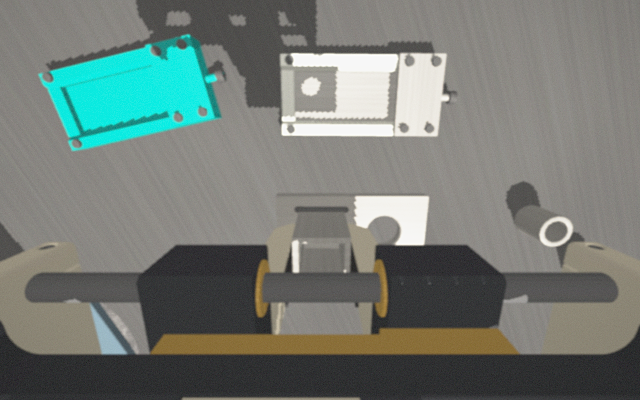

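The wrist view shows the grey jig at columns 280–446, rows 53–136, with the lip front edge near column 396. The held tab is at the bottom, hole end to the right. Zooming in on the jig.

```bash
python3 - <<'E'
from h import *
c=dict(np.load("pics/w4.npz")); f=c["frame"]
o=cv2.resize(f[40:145,270:465],None,fx=4,fy=4,interpolation=2); cv2.imwrite("pics/crop4.png",o)
for x in(350,330,375,420): print(x,f[44:142,x,1])
for y in(60,115,129): print(y,f[y,274:300,1],f[y,385:456,1])
E
```

```text
350 [136 121  95  81  82  79  77  79  83 153 243 252 248 247 247 247 247 247
 247 247 247 247 247 247 247 247 247 243 236 235 239 238 237 239 237 237
 238 238 236 238 236 239 240 240 237 237 237 238 238 239 239 238 238 237
 236 234 237 236 235 235 235 237 237 236 235 235 233 235 235 238 237 239
 237 227 183 143 151 167 170 188 236 250 248 247 247 247 247 247 247 248
 251 245 179 140 135 137 141 137]
330 [125  99  85  79  80  79  75  74  98 189 253 250 248 247 247 247 247 247
 247 247 249 252 225 159 151 154 153 144 147 152 152 149 152 151 154 153
 154 156 150 148 151 152 158 154 155 151 156 153 151 154 152 151 151 146
 149 151 145 150 149 146 148 151 149 149 148 141 151 188 231 241 239 239
 235 221 179 150 153 170 179 194 238 250 248 247 247 247 247 247 247 248
 252 234 154 134 137 138 137 139]
375 [128 111  89  79  78  77  80  76  82 126 231 254 248 247 247 247 247 247
 247 247 247 247 247 247 247 247 247 244 235 235 237 238 238 234 235 235
 236 236 234 234 236 239 239 238 236 235 234 237 237 237 235 233 235 235
 234 232 235 237 235 233 231 234 236 236 235 234 235 235 235 236 236 23
[... 1010 characters left out ...]
38 235 236] [237 233 201 160 141 142 140 139 142 142 183 226 234 237 235 236 236 235
 235 234 235 237 238 237 234 235 235 237 236 236 237 235 234 233 233 233
 234 232 233 232 233 232 233 232 232 233 230 232 235 235 235 235 235 232
 210 162 137 134 136 136 138 137 141 141 140 144 133 133 133 137 137]
129 [140 142 141 140 136 141 143 199 251 250 248 249 236 171 138 136 141 141
 139 146 201 249 249 248 247 247] [247 247 247 247 247 248 248 221 173 184 225 238 238 237 219 168 135 136
 137 140 143 141 149 184 221 234 238 237 238 238 236 236 235 233 234 234
 235 234 218 174 129 125 137 137 139 140 140 137 160 204 228 235 221 185
 150 136 141 140 145 138 135 139 140 138 136 138 137 139 140 139 134]
```

View pics/crop4.png

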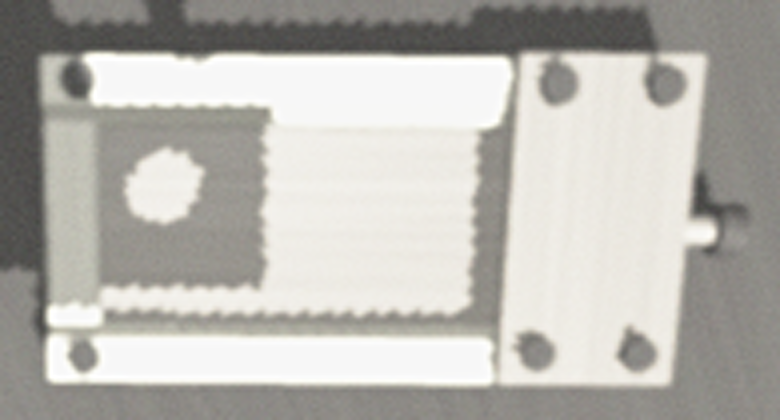

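```bash
python3 - <<'E'
from h import *
c=dict(np.load("pics/w4.npz")); print("cam",-c["R"].T@c["t"])
y=np.radians(-23); ex=np.array([np.cos(y),np.sin(y),0]); ey=np.array([-np.sin(y),np.cos(y),0])
T=dict(rail_far=([(330,52.9),(350,53.0),(375,53.4)],.019),rail_near=([(330,135.7),(350,136),(375,136)],.019),rail_near0=([(330,135.7),(350,136),(375,136)],.0),
 lip_far=([(420,52.7)],.025),lip_near=([(420,136)],.025),lip_front=([(398.4,60),(394.6,115),(393.3,129)],.025),back_end=([(445.6,60),(440,115),(439,129)],.025),
 in_far=([(350,71.5),(375,71.5)],.008),floor_near=([(350,119),(375,118.5)],.008),railin_near=([(350,123.5),(330,123.5),(375,123.5)],.019),wall_out=([(279.8,60),(281.7,115),(280.8,129)],.017),wall_in=([(294.5,85),(295,110)],.016))
for k,(p,z) in T.items():
    P=ray(c,p,z); print(k,np.c_[P@ex,P@ey].round(4).tolist())
E
```

```text
cam [0.48916137 0.15592055 0.34273042]
rail_far [[0.399, 0.4055], [0.4202, 0.4055], [0.4467, 0.4052]]
rail_near [[0.4, 0.3198], [0.4228, 0.3195], [0.4513, 0.3196]]
rail_near0 [[0.4006, 0.3189], [0.4247, 0.3186], [0.4549, 0.3187]]
lip_far [[0.4924, 0.4047]]
lip_near [[0.5005, 0.32]]
lip_front [[0.4705, 0.3977], [0.4704, 0.3425], [0.4701, 0.3275]]
back_end [[0.5199, 0.3979], [0.5203, 0.3426], [0.5209, 0.3277]]
in_far [[0.4218, 0.3892], [0.4496, 0.3893]]
floor_near [[0.4233, 0.3383], [0.4523, 0.3389]]
railin_near [[0.4224, 0.3333], [0.3998, 0.3332], [0.4505, 0.3334]]
wall_out [[0.3453, 0.3989], [0.3455, 0.3423], [0.344, 0.327]]
wall_in [[0.3605, 0.374], [0.3605, 0.3477]]
```

```bash
python3 -m inch '{"fingers":[0,0,0,0,0],"delta_pos":[[14,30,0],[28,60,0],[43,89,-20],[43,89,-60],[43,89,-100]],"roll":[0,0,0,0,0]}'
python3 -m inch '{"fingers":[0,0,0,0],"delta_pos":[[0,0,-15],[0,0,-20],[0,0,-20],[0,0,-20]],"roll":[0,0,0,0]}'
python3 - <<'E'
from station import env,cams
from h import *
from scipy.spatial.transform import Rotation as R
c=cams.capture("wrist"); cv2.imwrite("pics/w5.png",c["frame"]); np.savez("pics/w5.npz",**c)
s=cams.capture("side"); f=s["frame"]; o=np.zeros((400,640,3),np.uint8)
cv2.imwrite("pics/both5.png",np.hstack([c["frame"][40:340,180:460],cv2.resize(f[150:250,250:420],None,fx=3,fy=3,interpolation=2)]))
o=env.observe(); print(o["ee_pos"],R.from_rotvec(o["orientation"]).as_matrix()[:,1:])
E
```

```text
t: 6.55
ee_pos: [0.5071, 0.1802, 0.0771]
orientation: [2.616, 1.738, 0.004]
ft_force: [0.9, 0.1, -5.1]
grip_width: 0.316
gripper_force: 45.0
t: 6.95
ee_pos: [0.507, 0.1799, 0.0589]
orientation: [2.617, 1.737, 0.003]
ft_force: [0.1, -0.2, -3.6]
grip_width: 0.319
gripper_force: 45.0
[0.50701835 0.18015303 0.0591832 ] [[ 9.21676027e-01  3.04556316e-03]
 [-3.87951302e-01  3.73235640e-04]
 [ 2.66223783e-03 -9.99995293e-01]]
```

View pics/both5.png

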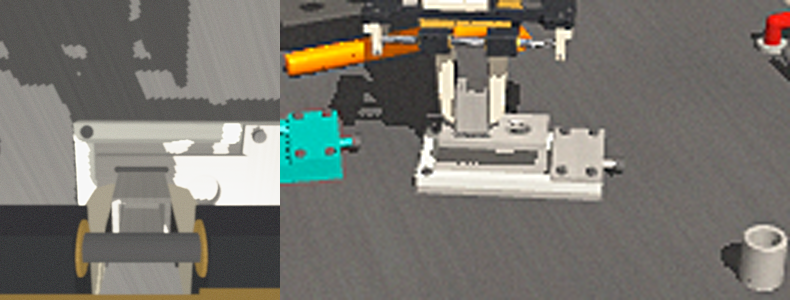

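The picture shows the tab hovering level over the open pocket, hole end towards the lip and clear of it. Lowering now.

```bash
python3 -m inch '{"fingers":[0,0,0,0,0],"delta_pos":[[0,0,-10],[0,0,-18],[0,0,-23],[0,0,-27],[0,0,-27]],"roll":[0,0,0,0,0]}'
python3 -m inch '{"fingers":[0,0,0,0,0],"delta_pos":[[0,0,-2],[0,0,-4],[0,0,-5],[0,0,-6],[0,0,-6]],"roll":[0,0,0,0,0]}'
```

```text
t: 7.55
ee_pos: [0.505, 0.1802, 0.0298]
orientation: [-2.616, -1.738, 0.002]
ft_force: [0.1, -0.1, -3.3]
grip_width: 0.319
gripper_force: 45.0
t: 8.05
ee_pos: [0.5058, 0.1804, 0.0257]
orientation: [2.616, 1.739, 0.001]
ft_force: [-2.3, -1.5, 4.1]
grip_width: 0.321
gripper_force: 45.0
```

```bash
python3 -m inch '{"fingers":[0,0,0],"delta_pos":[[0,0,0],[0,0,0],[0,0,0]],"roll":[0,0,0]}'
python3 -m inch '{"fingers":[0,0,0,0,0],"delta_pos":[[2.8,-1.2,0],[5.5,-2.3,0],[8.3,-3.5,0],[11,-4.7,0],[13.8,-5.9,0]],"roll":[0,0,0,0,0]}'
```

```text
t: 8.35
ee_pos: [0.5058, 0.1804, 0.0256]
orientation: [2.616, 1.739, 0.001]
ft_force: [-2.6, -0.4, 5.7]
grip_width: 0.318
gripper_force: 45.0
t: 8.85
ee_pos: [0.5197, 0.1748, 0.0256]
orientation: [-2.617, -1.739, -0.001]
ft_force: [-3.1, 1.1, 6.8]
grip_width: 0.32
gripper_force: 45.0
```

```bash
python3 -m inch '{"fingers":[0,0,0,0,0],"delta_pos":[[1.8,-0.8,0],[3.7,-1.6,0],[5.5,-2.3,0],[7.4,-3.1,0],[9.2,-3.9,0]],"roll":[0,0,0,0,0]}'
python3 -m inch '{"fingers":[0,0,0,0,0],"delta_pos":[[0.9,-0.4,0],[1.8,-0.8,0],[2.8,-1.2,0],[2.8,-1.2,0],[2.8,-1.2,0]],"roll":[0,0,0,0,0]}'
```

```text
t: 9.35
ee_pos: [0.5276, 0.1714, 0.0257]
orientation: [-2.615, -1.738, 0.001]
ft_force: [-8.1, 3.4, 10.5]
grip_width: 0.319
gripper_force: 45.0
t: 9.85
ee_pos: [0.53, 0.1704, 0.0257]
orientation: [-2.615, -1.738, 0.002]
ft_force: [-9.0, 3.6, 9.5]
grip_width: 0.317
gripper_force: 45.0
```

```bash
python3 -m inch '{"fingers":[0,0,0,0],"delta_pos":[[0.9,-0.4,0],[1.8,-0.8,0],[1.8,-0.8,0],[1.8,-0.8,0]],"roll":[0,0,0,0]}'
python3 -m inch '{"fingers":[0,0,0,0],"delta_pos":[[0.9,-0.4,0],[1.8,-0.8,0],[1.8,-0.8,0],[1.8,-0.8,0]],"roll":[0,0,0,0]}'
```

```text
t: 10.25
ee_pos: [0.5314, 0.1697, 0.0257]
orientation: [-2.614, -1.737, 0.002]
ft_force: [-9.9, 4.0, 11.0]
grip_width: 0.32
gripper_force: 45.0
t: 10.65
ee_pos: [0.5323, 0.1694, 0.0258]
orientation: [-2.613, -1.737, 0.004]
ft_force: [-13.0, 6.0, 14.3]
grip_width: 0.32
gripper_force: 45.0
```

```bash
python3 -m inch '{"fingers":[0,0,0,0],"delta_pos":[[0.9,-0.4,0],[1.8,-0.8,0],[1.8,-0.8,0],[1.8,-0.8,0]],"roll":[0,0,0,0]}'
python3 - <<'E'
from station import env,cams
from h import *
c=cams.capture("wrist"); s=cams.capture("side"); np.savez("pics/w6.npz",**c)
cv2.imwrite("pics/both6.png",np.hstack([c["frame"][40:340,180:460],cv2.resize(s["frame"][150:250,250:420],None,fx=3,fy=3,interpolation=2)]))
E
```

```text
t: 11.05
ee_pos: [0.5323, 0.1694, 0.0259]
orientation: [-2.611, -1.735, 0.007]
ft_force: [-18.3, 9.2, 18.7]
grip_width: 0.317
gripper_force: 45.0
```

View pics/both6.png

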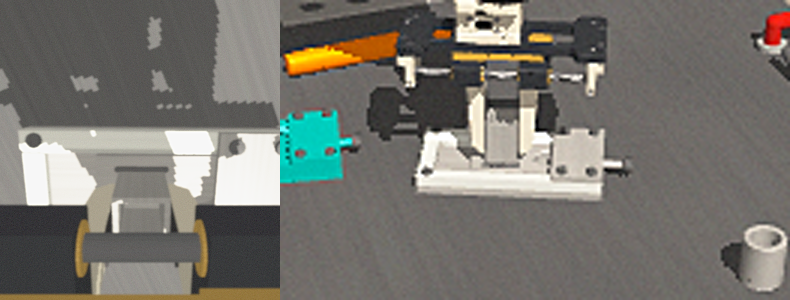

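The tab is home. The last push raised the force from 14 to 20 N with no movement, which means the rigid stop. Travel was 28.7 mm, and the rod is visibly further out in the side view. Handing in.

```bash
python3 -m inch '{"fingers":[0,0,0],"delta_pos":[[0,0,0],[0,0,0],[0,0,0]],"roll":[0,0,0]}'
python3 -c "
from station import env
print(env.close_job())"
```

```text
t: 11.45
ee_pos: [0.5323, 0.1694, 0.0259]
orientation: [-2.611, -1.735, 0.007]
ft_force: [-17.1, 9.0, 20.2]
grip_width: 0.321
gripper_force: 45.0
the job is handed in; nothing more can be done
None
```

I laid the tab in the pocket, slid it under the lip hard against the stop, and handed the job in at 11.5 s with the stub still gripped at 45 N and pressed home at about 20 N; the judge returned no verdict.

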